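# Park the microscope objectives in order of length

## Robot

A 6-joint arm with a two-finger parallel gripper is mounted at the origin on the work surface. World frame = base frame: x ahead of the robot, y to its left, z up, the work surface at z = 0. Lengths are in m, angles in rad, forces in N, time in s.
With the tool pointing down it reaches from about 0.3 to 0.875 m from the base axis. Payload 6.4 kg.
Tool frame: the origin (TCP) lies on the front face of the gripper's body, between the roots of the fingers; the fingertips stand 73 mm ahead of it and the grasp point (between the pads) lies 54 mm ahead of it; z points along the fingers, y is the line along which they close (so a half turn about z gives the same grasp; the last joint's range is limited). The gripper opens to 85 mm and grips with 20 to 120 N. Pads are 22 mm wide; open, the fingers measure 114 mm over their backs; the gripper's body (76 mm by 85 mm) begins 54 mm behind the grasp point. The pads swing forward as they close: fully open they stand 13 mm farther back than shut.
Start: joints at [-1.421, 0.181, 1.607, -0, 1.354, -0.206], TCP at [0.2, -0.539, 0.304] pointing down, gripper open.
Joint ranges: [-2.99, 2.99], [-0.89, 2.07], [0.3, 2.58], [-1.14, 4.28], [0, 2.63], [-3.12, 3.12]. Speed limits (rad/s): [2.57, 2.57, 3.01, 3.14, 3.14, 3.14].

## Interface

Orientations are given as a 3x3 rotation matrix whose columns are the frame's x, y, z axes.
In Python, from cell import observe, viewer, arm gives the robot as it stands.
- The arm moves only by the tool drive_tool, never from a script. Its arguments are lists of equal length, an entry for each row: "translation": the shift along the tool's x, y, z in m, a list of three; "twist": the turn, a rotation vector about the tool's x, y, z in rad, a list of three; "claw": the finger opening in m, from 0 to 0.0854. A call has 1 to 5 rows; each row shifts and turns the commanded pose from where the row before left it, along the tool's axes as they then stand; what a row does not reach is not made up. A row lasts 1/8 s, in which the tool goes at most 62.5 mm and 10.7 degrees, less where a joint would pass 70% of its speed; a pose out of reach is approached as far as the arm can. A call is refused whole if a number of a shift passes 0.0625 or a number of a turn 0.188, either way. A call with a gripper value outside its range is refused whole. The fingers move at their own pace and stop on an object; "grip_force" is the grip in N (left out, the last holds). Time passes only in rows, so rows that do not move let the fingers close. It gives the time, the measured TCP pose, the force, the opening and the grip force at its end, in the units of the state.
- observe(): the state, without advancing time (a new reading comes with each control period).
- viewer.get_image(name): name is "side" or "top"; returns a dict with "frame" (420x560x3 uint8, red, green, blue), "z_map" (420x560 float32, m along the optical axis (not along the pixel's ray), 0 where there is no reading), "fx", "fy", "cx", "cy" (pixels), "k1" (the pictures are not rectified: a ray, as slopes to the right and down, at radius r is drawn at 1 + k1 r^2 times it, then the intrinsics apply), "R" (3x3) and "t" (3): a world point X has camera coordinates R X + t. Camera axes: x right, y down, z forward; pixel columns grow to the right and rows downward; lengths in m; the calibration is good to about 2 mm. A picture is of the moment at which its call begins.
- arm.hand_in(): hands the job in; it is judged then, once.
Trained networks look in the newest picture that a camera, given by its name, has taken for a name from the list of things; names that differ only in an ending like _2 or _b are one class to them, and where a whole thing is asked for, a point or a joint stands for the part that bears it (a point fixed in the world has none). Each returns a list of dicts, best first, with "confidence" (0 to 1); they miss things now and then, are a little off and sometimes report something else, mostly with a low value. They report only what shows in the picture. A call takes as long as a camera call. They do not tell look-alikes from the thing itself.
- viewer.recognise(camera, query): "uv" ([column, row] in pixels, amid what is visible of it).
- viewer.outline_of(camera, query): "region" (420x560 bool, what is visible of it) and "uv" ([column, row] in pixels, amid what is visible of it).
The state is a dict: "clock": time; "joints": joint angles; "joint_velocities": joint speeds; "tau": joint torques, N m; "position": TCP position; "eef_rot": TCP orientation; "ft_force": force on the tool from outside, world axes, zero at the start; "moment": the same for the moment, N m; "grip_width": opening from 0.0 (shut) to 1.0 (fully open); "grasp_force": force on a finger pad.
Only numpy, scipy, OpenCV 4.12 (cv2) and the standard library are available. Lean on these libraries where they do the work, as an engineer would, in place of code of your own. Each camera call takes 0.05 s, during which the arm holds its last target. There are 200 camera calls.

## Task

Put the four loose microscope objectives away on the parking rail: stand one in the middle of each black pad, in order of height, with the shortest on the pad next to the upright steel post and the tallest on the pad farthest from it. They are optics: keep them upright and set them down rather than dropping them, and leave all four standing free.

Things in the scene. Friction and masses are not known exactly. Their poses are not given: they have to be found in the camera images.
- obj_stubby_mid (a point): Microscope objective, short and stout: bright aluminium barrel 34 mm in diameter and 34 mm tall over all, standing upright on a flat black base cap of the same diameter (6 mm high). The barrel is straight up to 10 mm below the top, where it tapers to the nose. This point is on its axis, half-way up (17 mm above its underside); z points to the nose. Loose, 80 to 260 g. It starts on the bench.
- obj_slim_mid (a point): Microscope objective, slim: bright aluminium barrel 26 mm in diameter and 44 mm tall over all, standing upright on a flat black base cap of the same diameter (6 mm high). The barrel is straight up to 10 mm below the top, where it tapers to the nose. This point is on its axis, half-way up (22 mm above its underside); z points to the nose. Loose, 80 to 260 g. It starts on the bench.
- obj_wide_mid (a point): Microscope objective, wide: bright aluminium barrel 32 mm in diameter and 54 mm tall over all, standing upright on a flat black base cap of the same diameter (6 mm high). The barrel is straight up to 10 mm below the top, where it tapers to the nose. This point is on its axis, half-way up (27 mm above its underside); z points to the nose. Loose, 80 to 260 g. It starts on the bench.
- obj_long_mid (a point): Microscope objective, the tallest: bright aluminium barrel 28 mm in diameter and 66 mm tall over all, standing upright on a flat black base cap of the same diameter (6 mm high). The barrel is straight up to 10 mm below the top, where it tapers to the nose. This point is on its axis, half-way up (33 mm above its underside); z points to the nose. Loose, 80 to 260 g. It starts on the bench.
- pad0: One of four identical flat black rubber pads, 48 mm in diameter and 3 mm thick, fixed in one straight row, 65 mm from centre to centre, on a flat aluminium rail (365 x 85 mm, 8 mm thick). Origin: centre of its underside, so the top of the pad is 3 mm above it (11 mm above the bench). The numbers of the pads do not tell their order along the row; their positions do.
- pad1: One of four identical flat black rubber pads, 48 mm in diameter and 3 mm thick, fixed in one straight row, 65 mm from centre to centre, on a flat aluminium rail (365 x 85 mm, 8 mm thick). Origin: centre of its underside, so the top of the pad is 3 mm above it (11 mm above the bench). The numbers of the pads do not tell their order along the row; their positions do.
- pad2: One of four identical flat black rubber pads, 48 mm in diameter and 3 mm thick, fixed in one straight row, 65 mm from centre to centre, on a flat aluminium rail (365 x 85 mm, 8 mm thick). Origin: centre of its underside, so the top of the pad is 3 mm above it (11 mm above the bench). The numbers of the pads do not tell their order along the row; their positions do.
- pad3: One of four identical flat black rubber pads, 48 mm in diameter and 3 mm thick, fixed in one straight row, 65 mm from centre to centre, on a flat aluminium rail (365 x 85 mm, 8 mm thick). Origin: centre of its underside, so the top of the pad is 3 mm above it (11 mm above the bench). The numbers of the pads do not tell their order along the row; their positions do.
- post: Upright steel index post, 45 mm tall, 12 mm in diameter with an 18 mm head, fixed to the rail at one end of the row of pads, in line with them and 65 mm from the centre of the nearest pad. Origin: centre of its foot, on top of the rail. (At the other end of the rail there is only a low dark screw head.)
Things that resemble listed ones, but are neither listed nor needed, are in the scene too. Leave any green or turquoise look-alike of the part that bears obj_wide_mid alone.

How it is judged:
At the end, for the whole second after the job is handed in: Each objective stands upright (within about 6 degrees), released and still on a pad, its axis within 12 mm of the pad's centre; counted from the post, the heights are 34, 44, 54 and 66 mm ((horizontal distance between obj_stubby_mid and pad0 below 0.012 m or horizontal distance between obj_stubby_mid and pad1 below 0.012 m or horizontal distance between obj_stubby_mid and pad2 below 0.012 m or horizontal distance between obj_stubby_mid and pad3 below 0.012 m) and horizontal distance between obj_stubby_mid and post between 0.035 and 0.095 m and height (world z) of obj_stubby_mid between 0.024 and 0.032 m and angle between each of obj_stubby_mid, obj_slim_mid, obj_wide_mid, obj_long_mid's own z axis and vertical below 0.1 rad and linear speed of each of obj_stubby, obj_slim, obj_wide, obj_long below 0.01 m/s and (horizontal distance between obj_slim_mid and pad0 below 0.012 m or horizontal distance between obj_slim_mid and pad1 below 0.012 m or horizontal distance between obj_slim_mid and pad2 below 0.012 m or horizontal distance between obj_slim_mid and pad3 below 0.012 m) and horizontal distance between obj_slim_mid and post between 0.1 and 0.16 m and height (world z) of obj_slim_mid between 0.029 and 0.037 m and (horizontal distance between obj_wide_mid and pad0 below 0.012 m or horizontal distance between obj_wide_mid and pad1 below 0.012 m or horizontal distance between obj_wide_mid and pad2 below 0.012 m or horizontal distance between obj_wide_mid and pad3 below 0.012 m) and horizontal distance between obj_wide_mid and post between 0.165 and 0.225 m and height (world z) of obj_wide_mid between 0.034 and 0.042 m and (horizontal distance between obj_long_mid and pad0 below 0.012 m or horizontal distance between obj_long_mid and pad1 below 0.012 m or horizontal distance between obj_long_mid and pad2 below 0.012 m or horizontal distance between obj_long_mid and pad3 below 0.012 m) and horizontal distance between obj_long_mid and post between 0.23 and 0.29 m and height (world z) of obj_long_mid between 0.04 and 0.048 m); the robot touches nothing.
It fails at once if an objective is tipped over (leans more than 35 degrees) (angle between any of obj_stubby_mid, obj_slim_mid, obj_wide_mid, obj_long_mid's own z axis and vertical above 0.61 rad).
It fails at once if an objective is dropped (falls freely by more than about 20 mm) ((linear speed of obj_stubby above 0.63 m/s and contact force between obj_stubby and the fingers below 0.05 N) or (linear speed of obj_slim above 0.63 m/s and contact force between obj_slim and the fingers below 0.05 N) or (linear speed of obj_wide above 0.63 m/s and contact force between obj_wide and the fingers below 0.05 N) or (linear speed of obj_long above 0.63 m/s and contact force between obj_long and the fingers below 0.05 N)).
It also fails if it takes over 106 s, if anything falls off the work surface, if the arm or the gripper's body presses on something with over 40 N, if the wrist force passes 120 N, or if a joint passes its speed limit or range.

## Working session

There is one attempt and no reset: what is moved stays moved. The work goes in short steps, Python scripts to look and compute and a tool call to move; the robot and the scene stay as the last step left them, time stands still between calls to the robot, and variables do not carry over. Pictures are saved under pics/ and viewed, at most 14 in all, crops included, and the job is handed in when it is done.

Besides the shell and the picture viewer there is one more tool, called after "Call:" by a JSON object that holds its "fn" and its "kwargs", one argument or row to a line. drive_tool: Moves the arm, as the interface text tells. Its arguments: {"type":"object","properties":{"translation":{"type":"array"},"twist":{"type":"array"},"claw":{"type":"array"},"grip_force":{"type":"number"}},"required":["translation","twist","claw"]}

```bash
mkdir -p pics; ls
python3 - <<'E'
from cell import observe, viewer, arm
import cv2,numpy as np
s=observe();print(s)
for n in("top","side"):
    d=viewer.get_image(n);cv2.imwrite(f"pics/{n}0.png",d["frame"][:,:,::-1])
    np.savez(f"{n}0.npz",**d)
    print(n,{k:d[k] for k in("fx","fy","cx","cy","k1","R","t")})
    for q in("obj_stubby_mid","obj_slim_mid","obj_wide_mid","obj_long_mid","pad0","post"):
        print(q,[(np.round(r["uv"]).tolist(),round(r["confidence"],2)) for r in viewer.recognise(n,q)])
E
```

```text
pics
{'clock': 0.0, 'joints': array([-1.42129816e+00,  1.81498536e-01,  1.60799644e+00,  1.21298839e-05,
        1.35375419e+00, -2.06304727e-01]), 'joint_velocities': array([ 2.13954525e-04, -9.65937284e-04, -7.96932911e-04, -3.52910208e-04,
       -6.16916773e-04, -3.95619360e-05]), 'tau': array([-1.53178931e-03, -4.44872761e+01, -3.51342380e+01, -4.48857463e-04,
        9.06704867e-03,  1.30667726e-05]), 'position': array([ 0.20025143, -0.53856497,  0.30301352]), 'eef_rot': array([[ 9.37368062e-01,  3.48340438e-01, -2.35009807e-04],
       [ 3.48340341e-01, -9.37366693e-01,  1.63979220e-03],
       [ 3.50915568e-04, -1.61895223e-03, -9.99998628e-01]]), 'ft_force': array([-0.2393841 , -0.52856065,  0.4074893 ]), 'moment': array([-0.00549275, -0.02927123, -0.01682857]), 'grasp_force': 0.0, 'grip_width': 0.997459804720545}
top {'fx': 389.70995654514763, 'fy': 389.70995654514763, 'cx': 281.423413575867, 'cy': 205.79334460832237, 'k1': -0.04471174955603286, 'R': array([[-0.16545905, -0.98621565, -0.00141477],
       [-0.9592546 ,  0.16126857, -0.23199799],
       [ 0.22902821, -0.03702
[... 424 characters left out ...]
7)]
side {'fx': 481.63614588324555, 'fy': 481.63614588324555, 'cx': 275.63396500994145, 'cy': 215.5251924784563, 'k1': -0.05171752718343729, 'R': array([[-0.85293848, -0.52200651,  0.00227175],
       [-0.29949369,  0.48578745, -0.8211663 ],
       [ 0.42755056, -0.70108471, -0.57068446]]), 't': array([0.42725843, 0.21101178, 0.71705503])}
obj_stubby_mid []
obj_slim_mid [([339.0, 180.0], 0.55)]
obj_wide_mid [([303.0, 330.0], 0.82), ([202.0, 300.0], 0.76), ([263.0, 167.0], 0.73), ([230.0, 348.0], 0.67), ([279.0, 373.0], 0.59)]
obj_long_mid [([286.0, 272.0], 0.62)]
pad0 [([251.0, 186.0], 0.78), ([201.0, 235.0], 0.78), ([218.0, 218.0], 0.75), ([238.0, 198.0], 0.7)]
post [([265.0, 165.0], 0.54)]
```

View pics/top0.png

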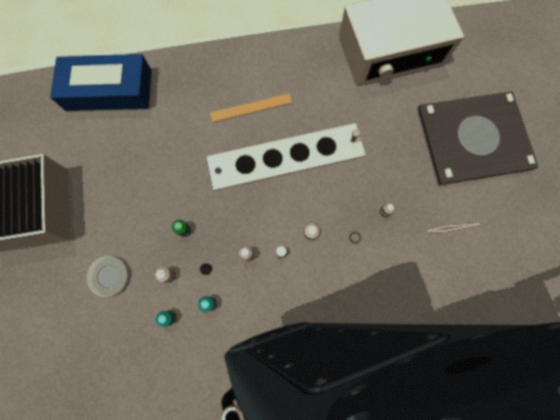

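View pics/side0.png

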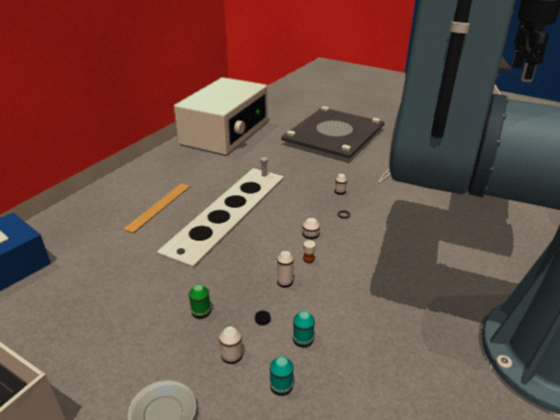

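The top view shows the rail with pads at (245,164), (272,158), (300,152) and (326,146), and the post at its right end (354,137).

Candidates by pixel (top view):
- **Objectives:** silver ones at (164,275), (246,254), (313,231) and (388,207), which I take to be wide, long, stubby and slim.
- **Look-alikes to leave alone:** green (180,228), teal (207,303) and (165,318), copper/white thing (281,252), black disc (206,268) and ring (355,237).

Next I'll measure positions and sizes from the depth of both cameras.

```bash
cat > h.py <<'E'
import numpy as np,cv2
from scipy.optimize import least_squares
def cloud(d):
    K=np.array([[d["fx"],0,d["cx"]],[0,d["fy"],d["cy"]],[0,0,1]]);z=d["z_map"]
    v,u=np.mgrid[:420,:560]
    p=cv2.undistortPoints(np.stack([u.ravel(),v.ravel()],1).astype(float)[:,None],K,np.array([d["k1"],0,0,0.]))[:,0]
    c=np.c_[p,np.ones(len(p))]*z.ravel()[:,None].astype(float)
    w=(c-d["t"])@d["R"]
    w[z.ravel()<=0]=np.nan
    return w.reshape(420,560,3)
def circ(P,r,g):
    f=lambda c:np.hypot(P[:,0]-c[0],P[:,1]-c[1])-r
    s=least_squares(f,g,loss="soft_l1",f_scale=.001);return s.x,np.sqrt(np.mean(s.fun**2) if 0 else np.median(f(s.x)**2))
OBJ=dict(stubby=(.034,.034),slim=(.026,.044),wide=(.032,.054),long=(.028,.066))
E
python3 - <<'E'
from h import *
W={n:cloud(np.load(n+"0.npz")) for n in("top","side")}
px=dict(stubby=((313,231),(311,228)),slim=((388,207),(341,183)),wide=((164,275),(231,344)),long=((246,254),(286,268)),fake=((281,252),(309,251)))
for k,(a,b) in px.items():
    D,H=OBJ.get(k,(.026,.04))
    for n,(u,v) in(("top",a),("side",b)):
        w=W[n][v-25:v+26,u-25:u+26].reshape(-1,3);w=w[~np.isnan(w[:,0])]
        g=W[n][v,u];m=(np.hypot(*(w-g)[:,:2].T)<.035)&(w[:,2]>.006);w=w[m]
        zm=np.percentile(w[:,2],97)
        b_=w[(w[:,2]<H-.010)]; t=w[w[:,2]>zm-.006]
        c,e=circ(b_,D/2,g[:2]) if len(b_)>5 else (0,0)
        print(k,n,"ztop",round(zm,4),"nose mean",t[:,:2].mean(0).round(4),"circ",np.round(c,4),round(e,4),len(b_),"med",np.median(w[:,:2],0).round(4))
for n,L in(("top",[(245,164),(272,158),(300,152),(326,146)]),("side",[(201,233),(218,216),(236,201),(250,187)])):
    fr=np.load(n+"0.npz")["frame"].max(2)
    lab=cv2.connectedComponents((fr<45).astype(np.uint8))[1]
    for u,v in L:
        m=lab==lab[v,u]; w=W[n][m]
        print(n,"pad",m.sum(),np.nanmean(w,0).round(4))
for n,(u,v) in(("top",(355,134)),("side",(264,162))):
    w=W[n][v-12:v+13,u-12:u+13].reshape(-1,3);w=w[w[:,2]>.03];print("post",n,np.nanmean(w,0).round(4),w[:,2].max(),len(w))
a=cv2.imread("pics/side0.png")[140:370,180:370];cv2.imwrite("pics/crop.png",cv2.resize(a,None,fx=2.5,fy=2.5,interpolation=3))
E
```

```text
stubby top ztop 0.0356 nose mean [ 0.4634 -0.0694] circ [ 0.4639 -0.0702] 0.0004 41 med [ 0.4619 -0.0687]
stubby side ztop 0.0369 nose mean [ 0.4614 -0.0674] circ [ 0.4633 -0.0715] 0.0006 131 med [ 0.4583 -0.0614]
slim top ztop 0.0452 nose mean [ 0.4827 -0.2454] circ [ 0.483  -0.2473] 0.0004 57 med [ 0.4803 -0.2418]
slim side ztop 0.0458 nose mean [ 0.48   -0.2435] circ [ 0.4734 -0.2273] 0.0029 120 med [ 0.4776 -0.2384]
wide top ztop 0.055 nose mean [0.4204 0.2567] circ [0.4203 0.2594] 0.0005 83 med [0.4185 0.2527]
wide side ztop 0.0561 nose mean [0.4191 0.2599] circ [0.4217 0.2568] 0.0004 373 med [0.4144 0.266 ]
long top ztop 0.0673 nose mean [0.4352 0.078 ] circ [0.4361 0.0787] 0.0003 57 med [0.4329 0.0766]
long side ztop 0.0679 nose mean [0.4337 0.0807] circ [0.4234 0.0983] 0.0031 346 med [0.4299 0.0869]
fake top ztop 0.0415 nose mean [0.4287 0.0046] circ [0.4315 0.004 ] 0.0005 12 med [0.4274 0.0048]
fake side ztop 0.0423 nose mean [0.4272 0.0054] circ [0.4173 0.0197] 0.0024 109 med [0.4251 0.0096]
top pad 218 [0.6435 0.0528 0.0101]
top pad 216 [ 0.6481 -0.012   0.0101]
top pad 211 [ 0.6526 -0.0766  0.0099]
top pad 207 [ 0.6569 -0.1413  0.0102]
side pad 226 [0.6426 0.0527 0.0123]
side pad 192 [ 0.6468 -0.012   0.0123]
side pad 165 [ 0.6513 -0.0769  0.0123]
side pad 142 [ 0.6556 -0.1412  0.0121]
post top [ 0.6601 -0.2058  0.0497] 0.05403830075534032 56
post side [ 0.6599 -0.2052  0.0459] 0.05598652054478258 73
```

View pics/crop.png

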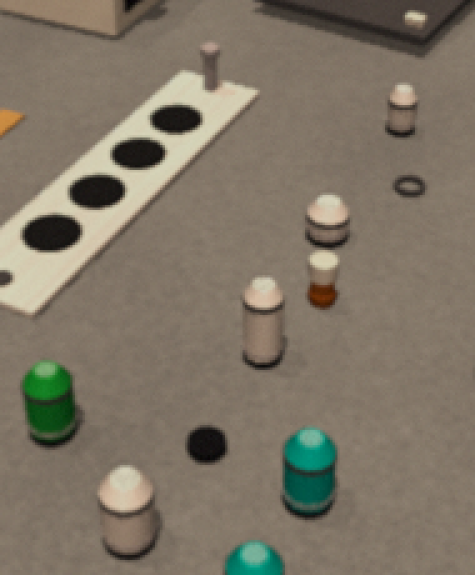

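The crop confirms the choice: four silver objectives, distinct from the copper vial (322,280 in the crop) and the green and teal look-alikes.

**Measured positions (x, y):**

| Thing | x | y |
|---|---|---|
| slim | .4825 | -.246 |
| stubby | .463 | -.070 |
| long | .4355 | .079 |
| wide | .420 | .2585 |
| pad 1 (next to post) | .6563 | -.141 |
| pad 2 | .652 | -.077 |
| pad 3 | .6475 | -.012 |
| pad 4 | .643 | .053 |

The heights and the 65 mm pad pitch agree with the task. I'll turn the tool so the fingers close along world x; then tool x = world y and tool y = world x.

Call:
{"fn": "drive_tool", "kwargs": {
  "translation": [
    [0, 0, 0.02],
    [0, 0, 0.025],
    [0, 0, 0.025],
    [0, 0, 0.02],
    [0, 0, 0.02]
  ],
  "twist": [
    [0, 0, -0.174],
    [0, 0, -0.174],
    [0, 0, -0.174],
    [0, 0, -0.174],
    [0, 0, -0.174]
  ],
  "claw": [0.06, 0.06, 0.06, 0.06, 0.06],
  "grip_force": 40
}}

```text
clock: 1.32
position: [0.2003, -0.539, 0.1932]
eef_rot: [[0.333, 0.943, -0.0], [0.943, -0.333, -0.0], [-0.0, 0.0, -1.0]]
ft_force: [-0.3, 0.1, -1.3]
grip_width: 0.7
grasp_force: 0.0
```

Call:
{"fn": "drive_tool", "kwargs": {
  "translation": [
    [0, 0, 0],
    [0, 0, 0],
    [0.058, 0.056, 0],
    [0.058, 0.056, 0],
    [0.059, 0.056, 0]
  ],
  "twist": [
    [0, 0, -0.17],
    [0, 0, -0.17],
    [0, 0, 0],
    [0, 0, 0],
    [0, 0, 0]
  ],
  "claw": [0.06, 0.06, 0.06, 0.06, 0.06]
}}

```text
clock: 1.95
position: [0.3318, -0.4032, 0.1941]
eef_rot: [[0.006, 1.0, 0.0], [1.0, -0.006, -0.001], [-0.0, 0.0, -1.0]]
ft_force: [0.6, -0.7, -1.0]
grip_width: 0.705
grasp_force: 0.0
```

Call:
{"fn": "drive_tool", "kwargs": {
  "translation": [
    [0.0393, 0.0377, 0],
    [0.0393, 0.0377, 0],
    [0.0393, 0.0377, 0],
    [0.0393, 0.0377, 0.0],
    [0, 0, 0.05]
  ],
  "twist": [
    [0, 0, 0],
    [0, 0, 0],
    [0, 0, 0],
    [0, 0, 0],
    [0, 0, 0]
  ],
  "claw": [0.06, 0.06, 0.06, 0.06, 0.06]
}}

```text
clock: 2.58
position: [0.4875, -0.2472, 0.1475]
eef_rot: [[-0.0, 1.0, 0.009], [1.0, 0.0, -0.006], [-0.006, 0.009, -1.0]]
ft_force: [0.2, -1.1, -0.7]
grip_width: 0.699
grasp_force: 0.0
```

Call:
{"fn": "drive_tool", "kwargs": {
  "translation": [
    [0, 0, 0],
    [0, 0, 0]
  ],
  "twist": [
    [0, 0, 0],
    [0, 0, 0]
  ],
  "claw": [0.06, 0.06]
}}

```text
clock: 2.82
position: [0.4825, -0.2486, 0.1449]
eef_rot: [[0.006, 1.0, 0.0], [1.0, -0.006, -0.0], [-0.0, 0.0, -1.0]]
ft_force: [0.0, 0.2, 0.3]
grip_width: 0.706
grasp_force: 0.0
```

Run:
```python
from cell import viewer
import cv2
a=viewer.get_image("side")["frame"][60:260,220:460,::-1];b=viewer.get_image("top")["frame"][110:310,280:520,::-1]
cv2.imwrite("pics/a1.png",cv2.resize(cv2.hconcat([a,b]),None,fx=1.6,fy=1.6,interpolation=3))
```

```text
(no output)
```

View pics/a1.png

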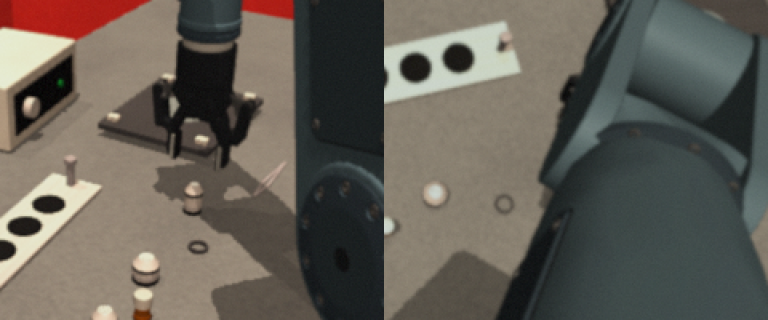

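The side crop shows the fingers straddling the slim objective: tips at (172,155) and (222,163), objective at (193,195). Descending and gripping.

Call:
{"fn": "drive_tool", "kwargs": {
  "translation": [
    [0.002, 0, 0.035],
    [0, 0, 0.03],
    [0, 0, 0],
    [0, 0, 0],
    [0, 0, 0]
  ],
  "twist": [
    [0, 0, 0],
    [0, 0, 0],
    [0, 0, 0],
    [0, 0, 0],
    [0, 0, 0]
  ],
  "claw": [0.06, 0.06, 0.06, 0.015, 0.015]
}}

```text
clock: 3.55
position: [0.4834, -0.247, 0.0809]
eef_rot: [[0.005, 1.0, 0.003], [1.0, -0.005, -0.002], [-0.002, 0.003, -1.0]]
ft_force: [-0.7, 2.0, 23.3]
grip_width: 0.291
grasp_force: 40.0
```

Call:
{"fn": "drive_tool", "kwargs": {
  "translation": [
    [0, 0, 0],
    [0, 0, 0],
    [0, 0, 0]
  ],
  "twist": [
    [0, 0, 0],
    [0, 0, 0],
    [0, 0, 0]
  ],
  "claw": [0.015, 0.015, 0.015]
}}

```text
clock: 3.92
position: [0.4835, -0.247, 0.081]
eef_rot: [[0.005, 1.0, 0.002], [1.0, -0.005, -0.002], [-0.002, 0.002, -1.0]]
ft_force: [-1.9, -0.2, 6.1]
grip_width: 0.287
grasp_force: 39.5
```

Call:
{"fn": "drive_tool", "kwargs": {
  "translation": [
    [0, 0, -0.03],
    [0, 0, -0.04],
    [0, 0, -0.03],
    [0, 0, 0],
    [0.03, 0.03, 0]
  ],
  "twist": [
    [0, 0, 0],
    [0, 0, 0],
    [0, 0, 0],
    [0, 0, 0],
    [0, 0, 0]
  ],
  "claw": [0.015, 0.015, 0.015, 0.015, 0.015]
}}

```text
clock: 4.55
position: [0.5118, -0.2173, 0.1787]
eef_rot: [[0.009, 1.0, -0.0], [1.0, -0.009, -0.001], [-0.001, -0.0, -1.0]]
ft_force: [0.9, 1.0, -0.5]
grip_width: 0.291
grasp_force: 39.8
```

Call:
{"fn": "drive_tool", "kwargs": {
  "translation": [
    [0.035, 0.035, 0],
    [0.035, 0.035, 0],
    [0.035, 0.035, 0],
    [0.0335, 0.033, 0],
    [0, 0, 0]
  ],
  "twist": [
    [0, 0, 0],
    [0, 0, 0],
    [0, 0, 0],
    [0, 0, 0],
    [0, 0, 0]
  ],
  "claw": [0.015, 0.015, 0.015, 0.015, 0.015]
}}

```text
clock: 5.18
position: [0.6522, -0.0754, 0.1772]
eef_rot: [[0.001, 1.0, -0.001], [1.0, -0.001, 0.001], [0.001, -0.001, -1.0]]
ft_force: [-1.3, -0.4, -1.7]
grip_width: 0.286
grasp_force: 39.9
```

Run:
```python
from cell import viewer,observe
import cv2
d=viewer.get_image("side");a=d["frame"][100:300,150:390,::-1];b=viewer.get_image("top")["frame"][80:280,210:450,::-1]
cv2.imwrite("pics/a2.png",cv2.resize(cv2.hconcat([a,b]),None,fx=1.6,fy=1.6,interpolation=3))
s=observe();print(s["position"],s["grip_width"],s["eef_rot"].round(3))
```

```text
[ 0.65045768 -0.07774974  0.17719525] 0.2891623326394177 [[ 0.004  1.    -0.003]
 [ 1.    -0.004  0.   ]
 [ 0.    -0.003 -1.   ]]
```

View pics/a2.png

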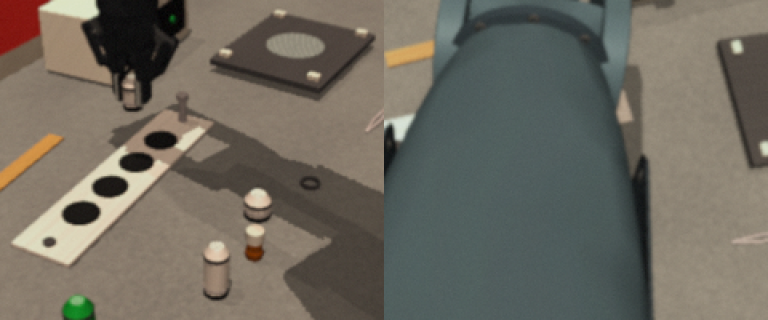

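The slim objective hangs upright in the fingers over the row. Lowering it to just above the second pad.

Call:
{"fn": "drive_tool", "kwargs": {
  "translation": [
    [0, 0.0005, 0.035],
    [0, 0, 0.03],
    [0, 0, 0.014],
    [0, 0, 0],
    [0, 0, 0]
  ],
  "twist": [
    [0, 0, 0],
    [0, 0, 0],
    [0, 0, 0],
    [0, 0, 0],
    [0, 0, 0]
  ],
  "claw": [0.015, 0.015, 0.015, 0.015, 0.015]
}}

```text
clock: 5.9
position: [0.6525, -0.0789, 0.1013]
eef_rot: [[0.006, 1.0, 0.002], [1.0, -0.006, -0.001], [-0.001, 0.002, -1.0]]
ft_force: [-0.3, -0.0, -1.6]
grip_width: 0.288
grasp_force: 39.9
```

Call:
{"fn": "drive_tool", "kwargs": {
  "translation": [
    [0.001, 0, 0.004],
    [0, 0, 0.003],
    [0, 0, 0.002],
    [0, 0, 0]
  ],
  "twist": [
    [0, 0, 0],
    [0, 0, 0],
    [0, 0, 0],
    [0, 0, 0]
  ],
  "claw": [0.015, 0.015, 0.015, 0.015]
}}

```text
clock: 6.4
position: [0.652, -0.0772, 0.092]
eef_rot: [[0.005, 1.0, 0.0], [1.0, -0.005, -0.0], [-0.0, 0.0, -1.0]]
ft_force: [-4.2, 0.4, 7.2]
grip_width: 0.287
grasp_force: 40.7
```

Contact at 7 N, at the expected height. Releasing and rising.

Call:
{"fn": "drive_tool", "kwargs": {
  "translation": [
    [0, 0, 0],
    [0, 0, 0],
    [0, 0, 0],
    [0, 0, -0.03],
    [0, 0, -0.05]
  ],
  "twist": [
    [0, 0, 0],
    [0, 0, 0],
    [0, 0, 0],
    [0, 0, 0],
    [0, 0, 0]
  ],
  "claw": [0.035, 0.06, 0.06, 0.06, 0.06]
}}

```text
clock: 7.02
position: [0.6503, -0.0769, 0.1692]
eef_rot: [[0.005, 1.0, -0.005], [1.0, -0.005, 0.002], [0.002, -0.005, -1.0]]
ft_force: [0.0, -0.6, 0.1]
grip_width: 0.706
grasp_force: 0.0
```

Call:
{"fn": "drive_tool", "kwargs": {
  "translation": [
    [0.0015, -0.047, 0],
    [0.0015, -0.047, 0],
    [0.0015, -0.047, 0],
    [0.0015, -0.048, 0],
    [0, 0, 0]
  ],
  "twist": [
    [0, 0, 0],
    [0, 0, 0],
    [0, 0, 0],
    [0, 0, 0],
    [0, 0, 0]
  ],
  "claw": [0.06, 0.06, 0.06, 0.06, 0.06]
}}

```text
clock: 7.65
position: [0.4593, -0.0694, 0.1699]
eef_rot: [[0.006, 1.0, -0.003], [1.0, -0.006, 0.001], [0.001, -0.003, -1.0]]
ft_force: [0.4, 0.0, 0.2]
grip_width: 0.697
grasp_force: 0.0
```

Call:
{"fn": "drive_tool", "kwargs": {
  "translation": [
    [0, 0, 0.03],
    [0, 0, 0.03],
    [0, 0, 0.01],
    [0, 0, 0],
    [0, 0, 0]
  ],
  "twist": [
    [0, 0, 0],
    [0, 0, 0],
    [0, 0, 0],
    [0, 0, 0],
    [0, 0, 0]
  ],
  "claw": [0.06, 0.06, 0.06, 0.06, 0.06]
}}

```text
clock: 8.28
position: [0.4638, -0.0707, 0.1019]
eef_rot: [[0.005, 1.0, 0.002], [1.0, -0.005, -0.001], [-0.001, 0.002, -1.0]]
ft_force: [0.8, -0.5, 0.3]
grip_width: 0.702
grasp_force: 0.0
```

Run:
```python
from cell import viewer,observe
import cv2
d=viewer.get_image("side");a=d["frame"][100:300,150:390,::-1];b=viewer.get_image("top")["frame"][80:280,210:450,::-1]
cv2.imwrite("pics/a3.png",cv2.resize(cv2.hconcat([a,b]),None,fx=1.6,fy=1.6,interpolation=3))
s=observe();print(s["position"],s["grip_width"],s["eef_rot"].round(3))
```

```text
[ 0.46367962 -0.0706494   0.10194371] 0.7042782047934928 [[ 0.005  1.     0.002]
 [ 1.    -0.005 -0.001]
 [-0.001  0.002 -1.   ]]
```

View pics/a3.png

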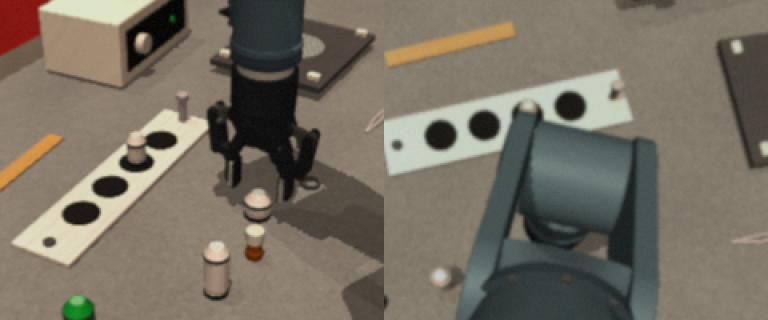

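The slim objective stands on the second pad (137,148), and the fingers straddle the stubby one (258,205). Descending and gripping.

Call:
{"fn": "drive_tool", "kwargs": {
  "translation": [
    [0, 0, 0.015],
    [0, 0, 0.01],
    [0, 0, 0],
    [0, 0, 0],
    [0, 0, 0]
  ],
  "twist": [
    [0, 0, 0],
    [0, 0, 0],
    [0, 0, 0],
    [0, 0, 0],
    [0, 0, 0]
  ],
  "claw": [0.06, 0.06, 0.06, 0.02, 0.02]
}}

```text
clock: 9.0
position: [0.463, -0.0704, 0.0763]
eef_rot: [[0.005, 1.0, 0.0], [1.0, -0.005, -0.0], [-0.0, 0.0, -1.0]]
ft_force: [0.4, -0.2, -1.1]
grip_width: 0.376
grasp_force: 39.7
```

Call:
{"fn": "drive_tool", "kwargs": {
  "translation": [
    [0, 0, 0],
    [0, 0, 0],
    [0, 0, 0]
  ],
  "twist": [
    [0, 0, 0],
    [0, 0, 0],
    [0, 0, 0]
  ],
  "claw": [0.02, 0.02, 0.02]
}}

```text
clock: 9.38
position: [0.463, -0.0705, 0.0762]
eef_rot: [[0.005, 1.0, 0.001], [1.0, -0.005, -0.0], [-0.0, 0.001, -1.0]]
ft_force: [-1.0, 1.0, 5.4]
grip_width: 0.381
grasp_force: 40.3
```

Call:
{"fn": "drive_tool", "kwargs": {
  "translation": [
    [0, 0, -0.03],
    [0, 0, -0.04],
    [0, 0, -0.03],
    [-0.013, 0.035, 0],
    [-0.0145, 0.04, 0]
  ],
  "twist": [
    [0, 0, 0],
    [0, 0, 0],
    [0, 0, 0],
    [0, 0, 0],
    [0, 0, 0]
  ],
  "claw": [0.02, 0.02, 0.02, 0.02, 0.02]
}}

```text
clock: 10.0
position: [0.5384, -0.0984, 0.1763]
eef_rot: [[0.005, 1.0, 0.001], [1.0, -0.005, -0.0], [-0.0, 0.001, -1.0]]
ft_force: [0.7, -1.2, -1.7]
grip_width: 0.377
grasp_force: 40.4
```

Call:
{"fn": "drive_tool", "kwargs": {
  "translation": [
    [-0.0145, 0.04, 0],
    [-0.0145, 0.04, 0],
    [-0.014, 0.038, 0],
    [0, 0, 0],
    [0, 0, 0]
  ],
  "twist": [
    [0, 0, 0],
    [0, 0, 0],
    [0, 0, 0],
    [0, 0, 0],
    [0, 0, 0]
  ],
  "claw": [0.02, 0.02, 0.02, 0.02, 0.02]
}}

```text
clock: 10.62
position: [0.6544, -0.1414, 0.1746]
eef_rot: [[0.005, 1.0, -0.002], [1.0, -0.005, 0.001], [0.001, -0.002, -1.0]]
ft_force: [-0.2, -0.7, -1.7]
grip_width: 0.377
grasp_force: 40.5
```

Target z is 0.0872; going down 0.078 first.

Call:
{"fn": "drive_tool", "kwargs": {
  "translation": [
    [0, 0.0015, 0.035],
    [0, 0, 0.03],
    [0, 0, 0.013],
    [0, 0, 0],
    [0, 0, 0]
  ],
  "twist": [
    [0, 0, 0],
    [0, 0, 0],
    [0, 0, 0],
    [0, 0, 0],
    [0, 0, 0]
  ],
  "claw": [0.02, 0.02, 0.02, 0.02, 0.02]
}}

```text
clock: 11.25
position: [0.6577, -0.1421, 0.0995]
eef_rot: [[0.005, 1.0, 0.002], [1.0, -0.005, -0.001], [-0.001, 0.002, -1.0]]
ft_force: [-0.5, 0.5, -1.6]
grip_width: 0.38
grasp_force: 40.5
```

Call:
{"fn": "drive_tool", "kwargs": {
  "translation": [
    [0.001, -0.001, 0.005],
    [0, 0, 0.004],
    [0, 0, 0.002],
    [0, 0, 0.001],
    [0, 0, 0]
  ],
  "twist": [
    [0, 0, 0],
    [0, 0, 0],
    [0, 0, 0],
    [0, 0, 0],
    [0, 0, 0]
  ],
  "claw": [0.02, 0.02, 0.02, 0.02, 0.02]
}}

```text
clock: 11.88
position: [0.6559, -0.1407, 0.0873]
eef_rot: [[0.005, 1.0, -0.001], [1.0, -0.005, 0.0], [0.0, -0.001, -1.0]]
ft_force: [-5.0, 1.3, 9.2]
grip_width: 0.38
grasp_force: 41.6
```

Call:
{"fn": "drive_tool", "kwargs": {
  "translation": [
    [0, 0, 0],
    [0, 0, 0],
    [0, 0, 0],
    [0, 0, -0.03],
    [0, 0, -0.06]
  ],
  "twist": [
    [0, 0, 0],
    [0, 0, 0],
    [0, 0, 0],
    [0, 0, 0],
    [0, 0, 0]
  ],
  "claw": [0.04, 0.06, 0.06, 0.06, 0.06]
}}

```text
clock: 12.5
position: [0.654, -0.1401, 0.1732]
eef_rot: [[0.005, 1.0, -0.007], [1.0, -0.005, 0.003], [0.003, -0.007, -1.0]]
ft_force: [0.2, -0.2, 0.7]
grip_width: 0.702
grasp_force: 0.0
```

Call:
{"fn": "drive_tool", "kwargs": {
  "translation": [
    [0.044, -0.044, -0.005],
    [0.044, -0.044, 0],
    [0.044, -0.044, 0],
    [0.044, -0.044, 0],
    [0.044, -0.044, 0]
  ],
  "twist": [
    [0, 0, 0],
    [0, 0, 0],
    [0, 0, 0],
    [0, 0, 0],
    [0, 0, 0]
  ],
  "claw": [0.06, 0.06, 0.06, 0.06, 0.06]
}}

```text
clock: 13.12
position: [0.4356, 0.0814, 0.181]
eef_rot: [[0.006, 1.0, 0.001], [1.0, -0.006, 0.0], [0.0, 0.001, -1.0]]
ft_force: [0.4, 0.9, 0.8]
grip_width: 0.699
grasp_force: 0.0
```

Call:
{"fn": "drive_tool", "kwargs": {
  "translation": [
    [0, 0, 0],
    [0, 0, 0]
  ],
  "twist": [
    [0, 0, 0],
    [0, 0, 0]
  ],
  "claw": [0.06, 0.06]
}}

```text
clock: 13.38
position: [0.4377, 0.0803, 0.1815]
eef_rot: [[0.004, 1.0, 0.002], [1.0, -0.004, -0.0], [-0.0, 0.002, -1.0]]
ft_force: [0.8, -1.1, 0.7]
grip_width: 0.705
grasp_force: 0.0
```

Run:
```python
from cell import viewer,observe
import cv2
d=viewer.get_image("side");a=d["frame"][100:300,150:390,::-1];b=viewer.get_image("top")["frame"][80:280,190:430,::-1]
cv2.imwrite("pics/a4.png",cv2.resize(cv2.hconcat([a,b]),None,fx=1.6,fy=1.6,interpolation=3))
s=observe();print(s["position"],s["grip_width"],s["eef_rot"].round(3))
```

```text
[0.4382403  0.07961341 0.18131148] 0.7042263145422096 [[ 0.006  1.     0.001]
 [ 1.    -0.006 -0.   ]
 [-0.     0.001 -1.   ]]
```

View pics/a4.png

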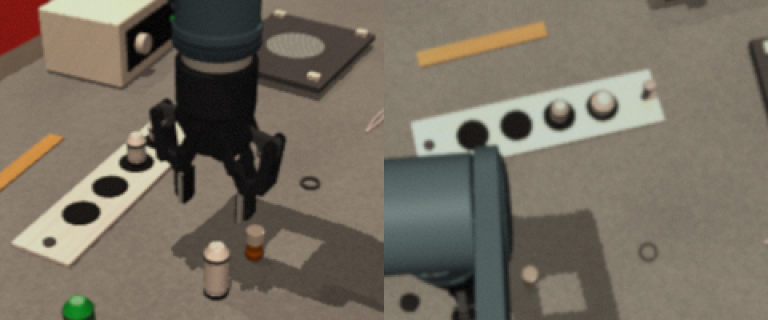

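Stubby and slim stand on the first two pads, and the gripper is above the long one. Descending.

Call:
{"fn": "drive_tool", "kwargs": {
  "translation": [
    [0, -0.0025, 0.03],
    [0, 0, 0.03],
    [0, 0, 0.026],
    [0, 0, 0],
    [0, 0, 0]
  ],
  "twist": [
    [0, 0, 0],
    [0, 0, 0],
    [0, 0, 0],
    [0, 0, 0],
    [0, 0, 0]
  ],
  "claw": [0.06, 0.06, 0.06, 0.06, 0.015]
}}

```text
clock: 14.1
position: [0.4356, 0.0797, 0.0956]
eef_rot: [[0.006, 1.0, 0.001], [1.0, -0.006, -0.0], [-0.0, 0.001, -1.0]]
ft_force: [-0.6, -0.5, 0.8]
grip_width: 0.503
grasp_force: 0.0
```

Call:
{"fn": "drive_tool", "kwargs": {
  "translation": [
    [0, 0, 0],
    [0, 0, 0],
    [0, 0, 0],
    [0, 0, 0]
  ],
  "twist": [
    [0, 0, 0],
    [0, 0, 0],
    [0, 0, 0],
    [0, 0, 0]
  ],
  "claw": [0.015, 0.015, 0.015, 0.015]
}}

```text
clock: 14.6
position: [0.4358, 0.0801, 0.0962]
eef_rot: [[0.005, 1.0, 0.003], [1.0, -0.005, -0.001], [-0.001, 0.003, -1.0]]
ft_force: [1.2, -0.9, 6.0]
grip_width: 0.312
grasp_force: 40.0
```

Call:
{"fn": "drive_tool", "kwargs": {
  "translation": [
    [0, 0, -0.03],
    [0, 0, -0.04],
    [0, 0, -0.03],
    [-0.004, 0.035, 0],
    [-0.005, 0.043, 0]
  ],
  "twist": [
    [0, 0, 0],
    [0, 0, 0],
    [0, 0, 0],
    [0, 0, 0],
    [0, 0, 0]
  ],
  "claw": [0.015, 0.015, 0.015, 0.015, 0.015]
}}

```text
clock: 15.22
position: [0.513, 0.0712, 0.1957]
eef_rot: [[0.004, 1.0, 0.001], [1.0, -0.004, 0.0], [0.0, 0.001, -1.0]]
ft_force: [0.3, 0.1, -0.5]
grip_width: 0.313
grasp_force: 40.2
```

Call:
{"fn": "drive_tool", "kwargs": {
  "translation": [
    [-0.005, 0.043, 0],
    [-0.006, 0.043, 0],
    [-0.006, 0.043, 0],
    [0, 0, 0],
    [0, 0, 0]
  ],
  "twist": [
    [0, 0, 0],
    [0, 0, 0],
    [0, 0, 0],
    [0, 0, 0],
    [0, 0, 0]
  ],
  "claw": [0.015, 0.015, 0.015, 0.015, 0.015]
}}

```text
clock: 15.85
position: [0.6403, 0.0536, 0.194]
eef_rot: [[0.005, 1.0, -0.002], [1.0, -0.005, 0.0], [0.0, -0.002, -1.0]]
ft_force: [-0.6, -0.5, -1.7]
grip_width: 0.315
grasp_force: 40.3
```

Target z is 0.1072.

Call:
{"fn": "drive_tool", "kwargs": {
  "translation": [
    [0, 0.0015, 0.035],
    [0, 0, 0.03],
    [0, 0, 0.013],
    [0, 0, 0],
    [0, 0, 0]
  ],
  "twist": [
    [0, 0, 0],
    [0, 0, 0],
    [0, 0, 0],
    [0, 0, 0],
    [0, 0, 0]
  ],
  "claw": [0.015, 0.015, 0.015, 0.015, 0.015]
}}

```text
clock: 16.48
position: [0.6437, 0.0533, 0.1185]
eef_rot: [[0.005, 1.0, 0.002], [1.0, -0.005, -0.0], [-0.0, 0.002, -1.0]]
ft_force: [0.1, 1.0, -1.4]
grip_width: 0.317
grasp_force: 40.4
```

Call:
{"fn": "drive_tool", "kwargs": {
  "translation": [
    [0, -0.0005, 0.004],
    [0, 0, 0.004],
    [0, 0, 0.002],
    [0, 0, 0.001],
    [0, 0, 0]
  ],
  "twist": [
    [0, 0, 0],
    [0, 0, 0],
    [0, 0, 0],
    [0, 0, 0],
    [0, 0, 0]
  ],
  "claw": [0.015, 0.015, 0.015, 0.015, 0.015]
}}

```text
clock: 17.1
position: [0.6424, 0.0533, 0.1072]
eef_rot: [[0.005, 1.0, -0.0], [1.0, -0.005, -0.0], [-0.0, -0.0, -1.0]]
ft_force: [-4.7, 0.3, 8.7]
grip_width: 0.315
grasp_force: 41.5
```

Call:
{"fn": "drive_tool", "kwargs": {
  "translation": [
    [0, 0, 0],
    [0, 0, 0],
    [0, 0, 0],
    [0, 0, -0.03],
    [0, 0, -0.06]
  ],
  "twist": [
    [0, 0, 0],
    [0, 0, 0],
    [0, 0, 0],
    [0, 0, 0],
    [0, 0, 0]
  ],
  "claw": [0.035, 0.06, 0.06, 0.06, 0.06]
}}

```text
clock: 17.73
position: [0.6404, 0.0533, 0.1934]
eef_rot: [[0.005, 1.0, -0.007], [1.0, -0.005, 0.001], [0.001, -0.007, -1.0]]
ft_force: [0.7, -0.8, 0.6]
grip_width: 0.702
grasp_force: 0.0
```

Call:
{"fn": "drive_tool", "kwargs": {
  "translation": [
    [0.034, -0.037, 0],
    [0.034, -0.037, 0],
    [0.034, -0.037, 0],
    [0.034, -0.037, 0],
    [0.034, -0.037, 0]
  ],
  "twist": [
    [0, 0, 0],
    [0, 0, 0],
    [0, 0, 0],
    [0, 0, 0],
    [0, 0, 0]
  ],
  "claw": [0.06, 0.06, 0.06, 0.06, 0.06]
}}

```text
clock: 18.35
position: [0.4571, 0.2251, 0.196]
eef_rot: [[0.005, 1.0, 0.0], [1.0, -0.005, 0.0], [0.0, 0.0, -1.0]]
ft_force: [-0.4, -0.0, -0.1]
grip_width: 0.704
grasp_force: 0.0
```

Call:
{"fn": "drive_tool", "kwargs": {
  "translation": [
    [0.036, -0.037, 0],
    [0, 0, 0],
    [0, 0, 0]
  ],
  "twist": [
    [0, 0, 0],
    [0, 0, 0],
    [0, 0, 0]
  ],
  "claw": [0.06, 0.06, 0.06]
}}

```text
clock: 18.73
position: [0.4219, 0.2604, 0.1961]
eef_rot: [[0.004, 1.0, 0.001], [1.0, -0.004, -0.0], [-0.0, 0.001, -1.0]]
ft_force: [0.5, 0.1, 0.6]
grip_width: 0.702
grasp_force: 0.0
```

Run:
```python
from cell import viewer,observe
import cv2
d=viewer.get_image("side");a=d["frame"][160:400,130:370,::-1];b=viewer.get_image("top")["frame"][100:340,100:370,::-1]
cv2.imwrite("pics/a5.png",cv2.resize(cv2.hconcat([a,b]),None,fx=1.5,fy=1.5,interpolation=3))
s=observe();print(s["position"],s["grip_width"],s["eef_rot"].round(3))
```

```text
[0.42244565 0.25977928 0.19604697] 0.7017644212067262 [[ 0.006  1.     0.001]
 [ 1.    -0.006 -0.   ]
 [-0.     0.001 -1.   ]]
```

View pics/a5.png

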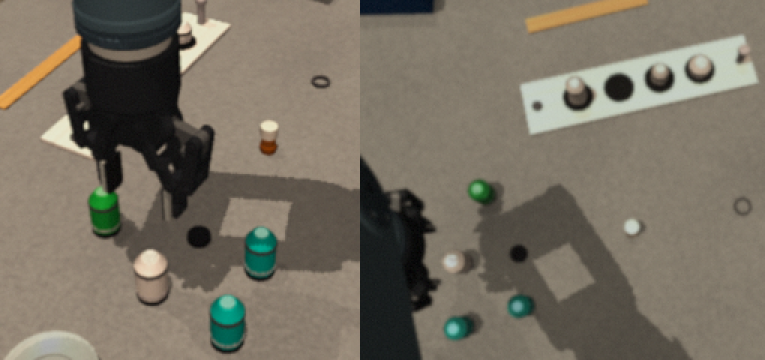

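Three objectives stand on pads 1, 2 and 4, and the wide one (silver, 151,275 in the side crop) is under the gripper. Descending.

Call:
{"fn": "drive_tool", "kwargs": {
  "translation": [
    [-0.001, -0.002, 0.035],
    [0, 0, 0.04],
    [0, 0, 0.034],
    [0, 0, 0],
    [0, 0, 0]
  ],
  "twist": [
    [0, 0, 0],
    [0, 0, 0],
    [0, 0, 0],
    [0, 0, 0],
    [0, 0, 0]
  ],
  "claw": [0.06, 0.06, 0.06, 0.06, 0.02]
}}

```text
clock: 19.45
position: [0.4207, 0.2591, 0.0879]
eef_rot: [[0.006, 1.0, 0.001], [1.0, -0.006, 0.0], [0.0, 0.001, -1.0]]
ft_force: [0.5, 0.4, 0.2]
grip_width: 0.5
grasp_force: 0.0
```

Call:
{"fn": "drive_tool", "kwargs": {
  "translation": [
    [0, 0, 0],
    [0, 0, 0],
    [0, 0, 0],
    [0, 0, 0]
  ],
  "twist": [
    [0, 0, 0],
    [0, 0, 0],
    [0, 0, 0],
    [0, 0, 0]
  ],
  "claw": [0.02, 0.02, 0.02, 0.02]
}}

```text
clock: 19.95
position: [0.421, 0.2596, 0.0887]
eef_rot: [[0.005, 1.0, 0.004], [1.0, -0.005, 0.001], [0.001, 0.004, -1.0]]
ft_force: [1.1, -2.6, 7.6]
grip_width: 0.357
grasp_force: 40.2
```

Call:
{"fn": "drive_tool", "kwargs": {
  "translation": [
    [0, 0, -0.03],
    [0, 0, -0.045],
    [0, 0, -0.04],
    [-0.03, 0.026, 0],
    [-0.04, 0.033, 0]
  ],
  "twist": [
    [0, 0, 0],
    [0, 0, 0],
    [0, 0, 0],
    [0, 0, 0],
    [0, 0, 0]
  ],
  "claw": [0.02, 0.02, 0.02, 0.02, 0.02]
}}

```text
clock: 20.58
position: [0.4783, 0.1893, 0.2031]
eef_rot: [[0.002, 1.0, 0.002], [1.0, -0.002, 0.001], [0.001, 0.002, -1.0]]
ft_force: [0.6, -0.0, -2.3]
grip_width: 0.362
grasp_force: 40.5
```

Call:
{"fn": "drive_tool", "kwargs": {
  "translation": [
    [-0.04, 0.0335, 0],
    [-0.04, 0.0335, 0],
    [-0.04, 0.0335, 0],
    [-0.04, 0.0335, 0],
    [-0.041, 0.0335, 0]
  ],
  "twist": [
    [0, 0, 0],
    [0, 0, 0],
    [0, 0, 0],
    [0, 0, 0],
    [0, 0, 0]
  ],
  "claw": [0.02, 0.02, 0.02, 0.02, 0.02]
}}

```text
clock: 21.2
position: [0.6452, -0.0138, 0.2019]
eef_rot: [[0.005, 1.0, -0.0], [1.0, -0.005, 0.0], [0.0, -0.0, -1.0]]
ft_force: [0.7, 0.3, -2.0]
grip_width: 0.36
grasp_force: 40.5
```

Call:
{"fn": "drive_tool", "kwargs": {
  "translation": [
    [0, 0, 0],
    [0, 0, 0],
    [0, 0, 0]
  ],
  "twist": [
    [0, 0, 0],
    [0, 0, 0],
    [0, 0, 0]
  ],
  "claw": [0.02, 0.02, 0.02]
}}

```text
clock: 21.58
position: [0.6437, -0.0115, 0.2017]
eef_rot: [[0.004, 1.0, -0.001], [1.0, -0.004, 0.0], [0.0, -0.001, -1.0]]
ft_force: [0.1, 0.7, -3.6]
grip_width: 0.362
grasp_force: 40.7
```

Call:
{"fn": "drive_tool", "kwargs": {
  "translation": [
    [0, 0.0025, 0.035],
    [0, 0, 0.035],
    [0, 0, 0.02],
    [0, 0, 0],
    [0, 0, 0]
  ],
  "twist": [
    [0, 0, 0],
    [0, 0, 0],
    [0, 0, 0],
    [0, 0, 0],
    [0, 0, 0]
  ],
  "claw": [0.02, 0.02, 0.02, 0.02, 0.02]
}}

```text
clock: 22.2
position: [0.648, -0.0126, 0.1134]
eef_rot: [[0.005, 1.0, 0.002], [1.0, -0.005, -0.0], [-0.0, 0.002, -1.0]]
ft_force: [0.7, 0.2, -1.5]
grip_width: 0.361
grasp_force: 40.7
```

Call:
{"fn": "drive_tool", "kwargs": {
  "translation": [
    [0, 0, 0.006],
    [0, 0, 0.004],
    [0, 0, 0.002],
    [0, 0, 0.0015],
    [0, 0, 0]
  ],
  "twist": [
    [0, 0, 0],
    [0, 0, 0],
    [0, 0, 0],
    [0, 0, 0],
    [0, 0, 0]
  ],
  "claw": [0.02, 0.02, 0.02, 0.02, 0.02]
}}

```text
clock: 22.82
position: [0.6471, -0.0128, 0.0998]
eef_rot: [[0.005, 1.0, -0.0], [1.0, -0.005, -0.0], [-0.0, -0.0, -1.0]]
ft_force: [-5.3, 1.1, 7.8]
grip_width: 0.358
grasp_force: 41.6
```

Contact at the expected height. Releasing and withdrawing so both cameras can check.

Call:
{"fn": "drive_tool", "kwargs": {
  "translation": [
    [0, 0, 0],
    [0, 0, 0],
    [0, 0, 0],
    [0, 0, -0.03],
    [0, 0, -0.06]
  ],
  "twist": [
    [0, 0, 0],
    [0, 0, 0],
    [0, 0, 0],
    [0, 0, 0],
    [0, 0, 0]
  ],
  "claw": [0.04, 0.06, 0.06, 0.06, 0.06]
}}

```text
clock: 23.45
position: [0.6451, -0.0124, 0.1859]
eef_rot: [[0.005, 1.0, -0.007], [1.0, -0.005, 0.001], [0.001, -0.007, -1.0]]
ft_force: [1.9, -0.4, 0.3]
grip_width: 0.704
grasp_force: 0.0
```

Call:
{"fn": "drive_tool", "kwargs": {
  "translation": [
    [0, 0, -0.04],
    [-0.04, -0.045, 0],
    [-0.04, -0.045, 0],
    [-0.04, -0.045, 0],
    [-0.04, -0.045, 0]
  ],
  "twist": [
    [0, 0, 0],
    [0, 0, 0],
    [0, 0, 0],
    [0, 0, 0],
    [0, 0, 0]
  ],
  "claw": [0.06, 0.06, 0.06, 0.06, 0.06]
}}

```text
clock: 24.08
position: [0.4649, -0.1729, 0.2286]
eef_rot: [[0.005, 1.0, 0.001], [1.0, -0.005, -0.001], [-0.001, 0.001, -1.0]]
ft_force: [-0.7, -1.1, 0.9]
grip_width: 0.7
grasp_force: 0.0
```

Call:
{"fn": "drive_tool", "kwargs": {
  "translation": [
    [-0.04, -0.045, 0],
    [-0.05, -0.02, 0],
    [0, 0, 0],
    [0, 0, 0],
    [0, 0, 0]
  ],
  "twist": [
    [0, 0, 0],
    [0, 0, 0],
    [0, 0, 0],
    [0, 0, 0],
    [0, 0, 0]
  ],
  "claw": [0.06, 0.06, 0.06, 0.06, 0.06]
}}

```text
clock: 24.7
position: [0.4013, -0.2605, 0.2282]
eef_rot: [[0.003, 1.0, -0.0], [1.0, -0.003, 0.001], [0.001, -0.0, -1.0]]
ft_force: [0.1, -0.5, -0.2]
grip_width: 0.705
grasp_force: 0.0
```

Run:
```python
from cell import viewer,observe
from h import *
D={n:viewer.get_image(n) for n in("top","side")}
a=D["side"]["frame"][120:320,130:330,::-1];b=D["top"]["frame"][80:280,180:400,::-1]
cv2.imwrite("pics/a6.png",cv2.resize(cv2.hconcat([a,b]),None,fx=1.8,fy=1.8,interpolation=3))
s=observe();print(s["position"],s["ft_force"])
P=dict(stubby=(.6563,-.141),slim=(.652,-.077),wide=(.6475,-.012),long=(.643,.053))
for k,p in P.items():
  for n in D:
    w=cloud(D[n]).reshape(-1,3);w=w[np.hypot(w[:,0]-p[0],w[:,1]-p[1])<.03]
    w=w[w[:,2]>.02];zm=w[:,2].max();b_=w[w[:,2]<.011+OBJ[k][1]-.010];t=w[w[:,2]>zm-.006]
    c,e=circ(b_,OBJ[k][0]/2,np.array(p));print(k,n,"top",zm.round(4),"err nose",((t[:,:2].mean(0)-p)*1e3).round(1),"circ",((c-p)*1e3).round(1))
```

```text
[ 0.40139088 -0.26045241  0.22823863] [ 0.39938306  0.0120481  -0.07061399]
stubby top top 0.0485 err nose [-0.9  1.6] circ [0.4 0.8]
stubby side top 0.0482 err nose [-3.5  3. ] circ [-0.8 -0.7]
slim top top 0.0566 err nose [-0.8  1.7] circ [0.7 0.6]
slim side top 0.058 err nose [-2.7  1.7] circ [-0.5 -0.8]
wide top top 0.0671 err nose [-0.9 -1.2] circ [ 0.2 -1.7]
wide side top 0.0687 err nose [-3.1 -0.3] circ [-0.7 -3.3]
long top top 0.0801 err nose [-0.8 -1.3] circ [-0.1 -0.9]
long side top 0.0803 err nose [-3.2  0.6] circ [-0.8 -2.5]
```

View pics/a6.png

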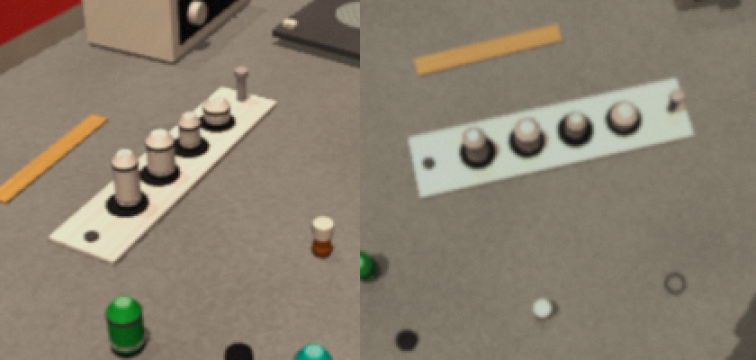

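All four stand upright, centred within about 3 mm, in the right order from the post, and the arm is clear. Handing in.

```bash
python3 -c "
from cell import arm;print(arm.hand_in())"
```

```text
the job is handed in; nothing more can be done
None
```

I handed the job in at about 25 s: all four objectives stand upright and free on the pads, stubby, slim, wide and long counted from the post, each measured within about 3 mm of its pad's centre.

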